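Cover the mug and take its surface reading

TASK

Set the loose steel cover on the white mug so that it sits seated and level, without dropping it or pushing the mug away. Then take the blue spring-tip probe out of its dock and hold it upright with its copper tip on the red spot of the cover, pressing lightly so that the spring tip is pushed about halfway in. Finish while still holding the probe there; leave the other things on the counter alone.

Things in the scene. Friction and masses are not known exactly. Their poses are not given: they have to be found in the camera images.
- mug: white mug, loose, about 0.28 kg, round body 85 mm across and 92 mm tall, a brown drink inside it (only a look). Origin on its underside; z up. The axis of the round body lies 15.5 mm along +y from the origin and the handle sticks out along -y, to 59 mm from the origin.
- mug_rim (a point): centre of the mug's mouth on the round body's axis, level with the rim, 91.5 mm above the mug's underside. The rim is a plain flat edge; a disc up to 54 mm across drops into the mouth.
- cover: loose steel cover, 0.12 kg, right way up on the counter: disc 94 mm across, 7 to 12 mm above the origin; under it a boss 54 mm across, 7 mm deep, that goes into the mug's mouth; on top a central black knob 19 mm across, to be gripped 22 to 45 mm above the origin. Origin: centre of the boss's underside; z up; the red spot lies along +x. Seated, the origin is 7 mm below mug_rim.
- red_spot (a point): centre of the red spot, 19 mm across, flush on the cover's top face, 29 mm from the knob's axis along the cover's +x, 12 mm above the cover's origin.
- dock: probe dock, fixed to the counter: grey foot 90 x 80 x 6 mm and a white square tower 46 x 46 mm, 80 mm tall, with an upright hole 19 mm across down to the foot. Origin: centre of its underside; z up.
- probe: loose blue probe, 0.1 kg, 169 mm long, upright in the dock's hole, tip 10 mm above the counter, black collar (26 mm across, 70 to 79 mm up) on the tower; lift it 80 mm straight up to clear. Origin: underside of the copper tip when fully out; z up along the probe. Handle 28 mm (x) by 20 mm (y), 77 to 169 mm above the origin; grip across y. Stem 10 mm across, 20 to 73 mm. Dark display on -x.
- probe_tip (a joint): how far the spring tip is pushed into the stem: 0 fully out, 0.016 m fully in (bottomed). Spring 250 N/m with 0.5 N preload, so about 2.5 N at half travel.
- probe_foot (a point): centre of the underside of the flat copper tip, 11 mm across; it moves with the spring tip.
- tape_roll: bystander: roll of brown tape, 98 mm across, 48 mm tall. Leave it alone.
- orange_box: bystander: flat white and orange box 105 x 165 x 30 mm. Leave it alone.
- sanitiser: bystander: small brown dropper bottle, 33 mm across, 102 mm tall. Leave it alone.
- tip_tin: bystander: round grey-topped tin 69 mm across, 41 mm tall. Leave it alone.
Not all that is in view belongs to the job. What is shaped like the cover but purple is not meant. What is shaped like the probe but green is not meant.

How it is judged:
On the way, in this order (a step that is already met when the one before it is completed fails the run):
1. the cover sits seated and level on the mug and the hand has let it go (horizontal distance between cover and mug_rim below 0.01 m and z of cover in the frame of mug_rim between -0.011 and -0.004 m and angle between each of cover, mug's own z axis and vertical below 0.06 rad and contact force between the fingers and cover below 0.2 N and height (world z) of mug below 0.006 m and contact force between cover and mug above 0.2 N and contact force between probe and cover below 0.1 N), for 0.2 s.
2. the probe, held upright, presses lightly on the red spot (horizontal distance between probe_foot and red_spot below 0.009 m and angle between probe's own z axis and vertical below 0.14 rad and value of joint probe_tip between 0.003 and 0.0135 m and contact force between probe and cover between 0.6 and 7 N and contact force between the fingers and probe above 1 N and linear speed of probe below 0.03 m/s), for 0.5 s.
At the end, for the whole second after the job is handed in: Cover seated on the upright mug (within 10 mm of its axis, boss 4 to 11 mm deep, tilt under 0.06 rad), not touched by the fingers; probe gripped, off the dock, still, upright within 0.14 rad, tip within 9 mm of the red spot's centre, spring 3 to 13.5 mm in, force 0.6 to 7 N (all of step 2 and horizontal distance between cover and mug_rim below 0.01 m and z of cover in the frame of mug_rim between -0.011 and -0.004 m and angle between each of cover, mug's own z axis and vertical below 0.06 rad and contact force between the fingers and cover below 0.2 N and height (world z) of mug below 0.006 m and contact force between cover and mug above 0.2 N and contact force between probe and dock below 0.1 N); the arm keeps its last pose, push and grip.
It fails at once if the mug is pushed more than 50 mm or tipped (distance of mug from where it was at the start of the episode above 0.05 m or angle between mug's own z axis and vertical above 0.3 rad).
It fails at once if the cover is dropped (contact force between the fingers and cover below 0.05 N and contact force between cover and mug below 0.05 N and linear speed of cover above 0.5 m/s).
It fails at once if the probe is pressed hard on the cover (over 15 N) (contact force between probe and cover above 15 N).
It fails at once if a bystander is moved more than 30 mm (distance of any of tape_roll, orange_box, sanitiser, tip_tin from where it was at the start of the episode above 0.03 m).
It also fails if it takes over 69 s, if anything falls off the work surface, if the arm or the gripper's body presses on something with over 40 N, if the wrist force passes 120 N, or if a joint passes its speed limit or range.

ROBOT

A 6-joint arm with a two-finger parallel gripper is mounted at the origin on a cart in front of the work surface, level with it; the furniture and walls round the work are solid. World frame = base frame: x ahead of the robot, y to its left, z up, the work surface at z = 0. Lengths are in m, angles in rad, forces in N, time in s.
With the tool pointing down it reaches from about 0.25 to 0.775 m from the base axis. Payload 4 kg.
Tool frame: the origin (TCP) lies midway between the tips of the shut fingers; the grasp point (between the pads) lies 19 mm behind it (robot.hold_point_z is the distance from the TCP to the grasp point, in m); z points along the fingers, y is the line along which they close (so a half turn about z gives the same grasp; the last joint's range is limited). The gripper opens to 94 mm and grips with 3 to 60 N. Pads are 16 mm wide; open, the fingers measure 119 mm over their backs; the gripper's body (75 mm by 177 mm) begins 78 mm behind the grasp point.
Start: joints at [-1.42, 0.087, 1.371, -0, 1.684, -0.103], TCP at [0.138, -0.532, 0.206] pointing down, gripper open.
Joint ranges: [-3.1, 3.1], [-0.76, 2.03], [0.27, 2.55], [-1.08, 4.22], [0.17, 2.65], [-2.57, 2.57]. Speed limits (rad/s): [2.79, 2.79, 3.14, 3.14, 3.14, 3.14].

INTERFACE

Orientations are given as [roll, pitch, yaw] about the fixed x, y, z axes, in that order (R = Rz(yaw) Ry(pitch) Rx(roll)).
In Python, from bench import readout, imaging, robot gives the robot as it stands.
- The arm moves only by the tool carry_out, never from a script. Its argument "motion" is text: rows parted by semicolons, each of 7 numbers parted by spaces: the shift along the tool's x, y, z each as a share of 200 mm, from -1 to 1, then the turn, a rotation vector about the tool's x, y, z each as a share of 120 degrees, from -1 to 1, then the opening, from 0 (shut) to 1 (fully open). A call has 1 to 12 rows; each row shifts and turns the commanded pose from where the row before left it, along the tool's axes as they then stand; what a row does not reach is not made up. A row lasts 1/8 s, in which the tool goes at most 62.5 mm and 10.7 degrees, less where a joint would pass 70% of its speed; a pose out of reach is approached as far as the arm can. A call with a number of a shift or a turn outside -1 to 1 is refused whole. A call with a gripper value outside its range is refused whole. The fingers move at their own pace and stop on an object; the grip force is fixed at half the most. Time passes only in rows, so rows that do not move let the fingers close. It gives the time, the measured TCP pose, the force, the opening and the grip force at its end, in the units of the state.
- readout.get_obs(): the state, without advancing time (a new reading comes with each control period).
- imaging.snapshot(name): name is "scene" or "side" or "wrist"; returns a dict with "pixels" (480x640x3 uint8, red, green, blue), "fx", "fy", "cx", "cy" (pixels), "dist_coeffs" ([k1, k2, p1, p2, k3] as OpenCV has them; the pictures are not rectified), "R" (3x3) and "t" (3): a world point X has camera coordinates R X + t. Camera axes: x right, y down, z forward; pixel columns grow to the right and rows downward; lengths in m; the calibration is good to about 2 mm. A picture is of the moment at which its call begins. There is no depth.
- robot.close_job(): hands the job in; it is judged then, once.
The state is a dict: "time": time; "joint_positions": joint angles; "qvel": joint speeds; "joint_torque": joint torques, N m; "tool_pos": TCP position; "ee_rot": TCP orientation; "wrist_force": force on the tool from outside, world axes, zero at the start; "wrist_torque": the same for the moment, N m; "width": finger opening in m; "finger_force": force on a finger pad.
Only numpy, scipy, OpenCV 4.12 (cv2) and the standard library are available. Lean on these libraries where they do the work, as an engineer would, in place of code of your own. Each camera call takes 0.05 s, during which the arm holds its last target. There are 200 camera calls.

## Working session

There is one attempt and no reset: what is moved stays moved. The work goes in short steps, Python scripts to look and compute and a tool call to move; the robot and the scene stay as the last step left them, time stands still between calls to the robot, and variables do not carry over. Pictures are saved under pics/ and viewed, at most 10 in all, crops included, and the job is handed in when it is done.

Besides the shell and the picture viewer there is one more tool, called after "Call:" as name(argument=value, ...) on one line, values as JSON. carry_out: Moves the arm, as the interface text tells. Its arguments: {"type":"object","properties":{"motion":{"type":"string"}},"required":["motion"]}

```bash
mkdir -p pics; ls
python3 - <<'E'
from bench import readout, imaging, robot
import cv2,pickle
print(readout.get_obs(), robot.hold_point_z)
for n in ["scene","side","wrist"]:
    s=imaging.snapshot(n); pickle.dump(s,open(f"pics/{n}0.pkl","wb"))
    cv2.imwrite(f"pics/{n}0.png",s["pixels"][:,:,::-1])
    print(n,s["fx"],s["cx"],s["dist_coeffs"],s["R"],s["t"])
E
```

```text
pics
{'time': 0.0, 'joint_positions': array([-1.42009885e+00,  8.79476223e-02,  1.37221384e+00,  2.78111493e-05,
        1.68360159e+00, -1.03103346e-01]), 'qvel': array([-0.00038172, -0.00086325, -0.00074313,  0.00097765,  0.0017642 ,
        0.00173201]), 'joint_torque': array([ 4.65794637e-04, -3.40184855e+01, -3.02423787e+01,  7.18507846e-02,
        3.29691439e-02, -1.60454770e-04]), 'tool_pos': array([ 0.13801879, -0.53184629,  0.20432872]), 'ee_rot': array([-3.13943663e+00, -2.50873266e-04,  2.53803648e-01]), 'wrist_force': array([ 0.50146977, -0.12935708, -0.01751288]), 'wrist_torque': array([ 0.00490327, -0.01101359,  0.02243832]), 'finger_force': 0.0, 'width': 0.09434571887397175} 0.0188
scene 467.9504129051305 315.89362666033094 [-0.09243771  0.          0.          0.          0.        ] [[-0.59711699 -0.80214158  0.00449379]
 [-0.5628945   0.41501625 -0.71478059]
 [ 0.57149023 -0.42933716 -0.69933434]] [0.43303514 0.31445624 1.2102539 ]
side 584.8485642608105 313.9427321200699 [-0.1730149  0.         0.         0.         0.       ] [[ 0.97387313 -0.22655877  0.01556454]
 [-0.10529063 -0.51119675 -0.8529899 ]
 [ 0.20120888  0.82906514 -0.5216953 ]] [-0.50023153  0.21409784  1.50514742]
wrist 368.7092616160662 322.4653195290325 [-0.05183849  0.          0.          0.          0.        ] [[ 0.25066777 -0.96807196 -0.00153458]
 [-0.93003985 -0.24125929  0.2771639 ]
 [-0.26868483 -0.06804884 -0.96082143]] [-0.54748927 -0.02748522  0.39296672]
```

View pics/scene0.png

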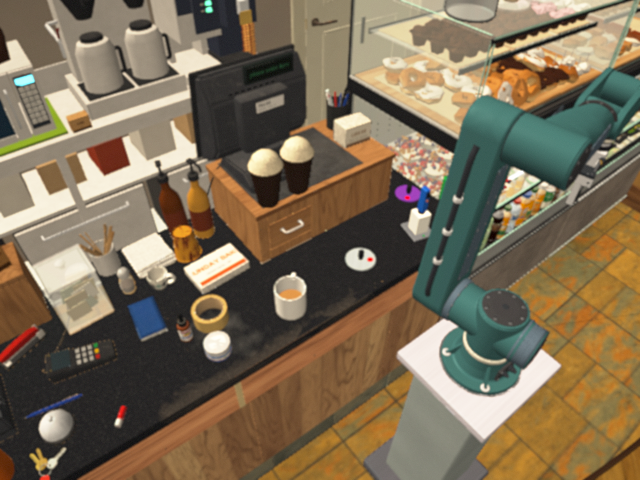

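View pics/side0.png

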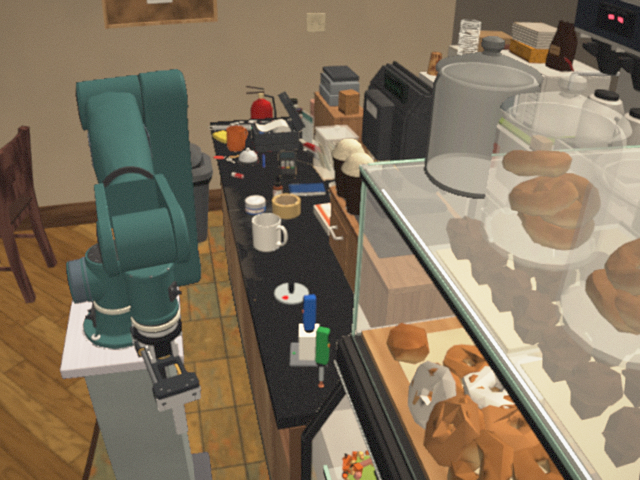

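The scene view shows the mug at about (290,297), the cover at (361,259) with its knob at (361,254) and red spot at (369,260), and the dock and blue probe at (418,215). In the side view the mug is at (266,233), the cover at (292,292), the blue probe at (309,312) and the green decoy at (322,345). Next I'll make enlarged crops with a rough triangulation.

```bash
cat > h.py <<'E'
import numpy as np, cv2, pickle
def cam(s):
    return np.array([[s["fx"],0,s["cx"]],[0,s["fy"],s["cy"]],[0,0,1.]]),np.array(s["dist_coeffs"]),np.array(s["R"]),np.array(s["t"])
def ray(s,uv):
    K,d,R,t=cam(s); p=cv2.undistortPoints(np.array([[uv]],float),K,d)[0,0]
    v=R.T@np.array([p[0],p[1],1]); return -R.T@t, v/np.linalg.norm(v)
def plane(s,uv,z):
    c,v=ray(s,uv); return c+v*(z-c[2])/v[2]
def tri(*obs):
    A=np.zeros((3,3));b=np.zeros(3);rs=[ray(s,uv) for s,uv in obs]
    for c,v in rs:
        P=np.eye(3)-np.outer(v,v);A+=P;b+=P@c
    X=np.linalg.solve(A,b)
    return X,max(np.linalg.norm((np.eye(3)-np.outer(v,v))@(X-c)) for c,v in rs)
def proj(s,X):
    K,d,R,t=cam(s); return cv2.projectPoints(np.array(X,float).reshape(-1,3),cv2.Rodrigues(R)[0],t,K,d)[0][:,0]
def load(n): return pickle.load(open(f"pics/{n}.pkl","rb"))
def snap(n,tag):
    from bench import imaging
    s=imaging.snapshot(n); pickle.dump(s,open(f"pics/{n}{tag}.pkl","wb")); return s
def crop(s,u,v,w,h,k): 
    return cv2.resize(s["pixels"][v:v+h,u:u+w,::-1],None,fx=k,fy=k,interpolation=cv2.INTER_CUBIC)
E
python3 - <<'E'
from h import *
a,b=load("scene0"),load("side0")
for n,p,q in [("red",(369,260),(285,297)),("probe top",(424,187),(310,295)),("knob",(361,251),(291,284)),("mugtop",(291,283),(266,219))]:
    print(n,*tri((a,p),(b,q)))
top=np.hstack([crop(a,265,265,60,60,5),crop(a,340,240,50,60,5),crop(a,395,180,50,60,5)])
bot=np.hstack([crop(b,240,208,60,60,5),crop(b,268,270,50,60,5),crop(b,285,285,50,60,5)])
bot2=crop(b,280,280,60,100,5)
cv2.imwrite("pics/c1.png",np.vstack([top,bot]))
E
```

```text
red [0.43553457 0.00981784 0.01241238] 0.0011650208427935566
probe top [ 0.45368798 -0.21470833  0.18165494] 0.0025231798963405026
knob [0.45681139 0.02579863 0.04288396] 0.002667477825949926
mugtop [0.43432089 0.2971191  0.1011271 ] 0.0046130211380465596
```

View pics/c1.png

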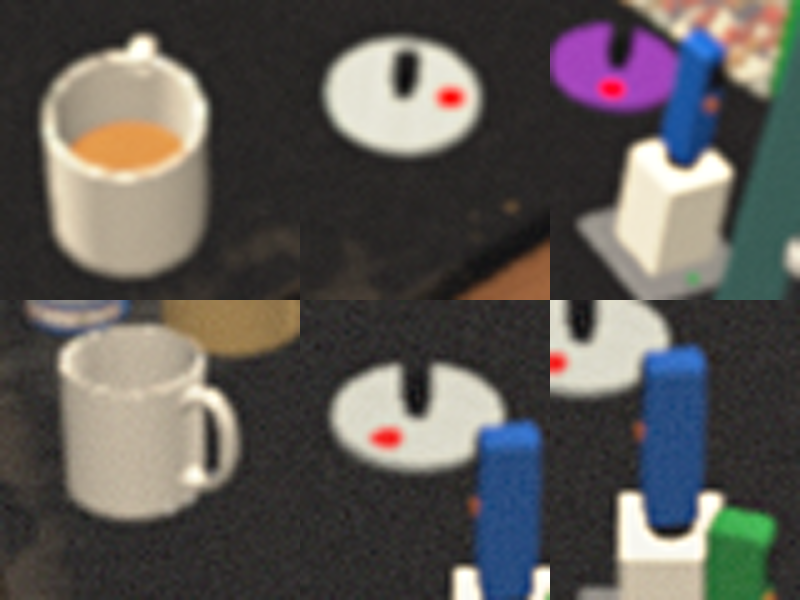

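The crops show the mug's handle pointing roughly along +x, the cover with its knob and red spot, and the blue probe with its wide face toward the side camera. That puts its narrow grip direction roughly along world y. I'll raise the arm and move it in for wrist views.

```bash
cat >> h.py <<'E'
from scipy.spatial.transform import Rotation as Ro
def pose():
    from bench import readout
    o=readout.get_obs(); return np.array(o["tool_pos"]),Ro.from_euler("xyz",o["ee_rot"]),o
def to(target,yaw=None,p=None,R=None):
    """shares to reach target (world) and a straight-down tool of given yaw"""
    if p is None: p,R,_=pose()
    sh=R.inv().apply(np.array(target)-p)/0.2
    Rt=Ro.from_euler("xyz",[np.pi,0,R.as_euler("xyz")[2] if yaw is None else yaw])
    rv=(R.inv()*Rt).as_rotvec()/np.radians(120)
    print("shift",sh.round(4),"turn",rv.round(4)); return Rt
E
python3 - <<'E'
from h import *
p,R,_=pose(); s=load("wrist0"); K,d,Rc,t=cam(s)
print("cam in tool",R.inv().apply(-Rc.T@t-p),"axis",R.inv().apply(Rc[2]))
to([.25,-.30,.30]); to([.40,0,.30],p=np.array([.25,-.30,.30]),R=R)
E
```

```text
cam in tool [ 0.08225736 -0.00177076 -0.17977164] axis [-2.77321307e-01  4.34460159e-05  9.60777233e-01]
shift [ 0.8332 -0.9829 -0.4754] turn [-0.0008 -0.0001  0.    ]
shift [ 1.1026 -1.2636  0.0023] turn [-0.0008 -0.0001  0.    ]
```

Call:
carry_out(motion="0 0 -0.24 0 0 0 1; 0.08 -0.1 -0.24 0 0 0 1; 0.19 -0.22 0 0 0 0 1; 0.19 -0.22 0 0 0 0 1; 0.19 -0.22 0 0 0 0 1; 0.19 -0.22 0 0 0 0 1; 0.2 -0.23 0 0 0 0 1; 0.22 -0.25 0 0 0 0 1; 0.22 -0.25 0 0 0 0 1; 0.22 -0.25 0 0 0 0 1; 0.22 -0.25 0 0 0 0 1; 0.21 -0.24 0 0 0 0 1")

```text
time: 1.65
tool_pos: [0.4198, 0.0352, 0.3014]
ee_rot: [3.141, -0.0, 0.254]
wrist_force: [0.7, 0.3, 0.6]
width: 0.0941
finger_force: 0.0
```

Run:
```python
from h import *
w,b,a=snap("wrist",1),snap("side",1),snap("scene",1)
cv2.imwrite("pics/v1.png",np.hstack([cv2.resize(w["pixels"][:,:,::-1],(400,300)),cv2.resize(b["pixels"][:,:,::-1],(400,300))]))
hs=cv2.cvtColor(w["pixels"],cv2.COLOR_RGB2HSV)
m=((hs[...,1]>180)&(hs[...,2]>120)&((hs[...,0]<6)|(hs[...,0]>174))).astype(np.uint8)
n,l,st,c=cv2.connectedComponentsWithStats(m)
for i in range(1,n):
    if st[i,4]>40: print("red",st[i],c[i],plane(w,c[i],.012))
m=((hs[...,1]<50)&(hs[...,2]>120)).astype(np.uint8)
n,l,st,c=cv2.connectedComponentsWithStats(m)
for i in range(1,n):
    if st[i,4]>1500: print("grey",st[i],c[i],plane(w,c[i],.012))
```

```text
red [605 131  10  11  69] [609.62318841 135.89855072] [ 0.58771873 -0.29812941  0.012     ]
red [341 181  10  11  70] [345.45714286 185.97142857] [0.4390652  0.01126786 0.012     ]
grey [  32   83  120   90 6398] [ 90.96045639 124.21819319] [0.43551321 0.3392499  0.012     ]
grey [ 295  126   79   78 4471] [333.60612838 163.59941847] [0.46253553 0.03321674 0.012     ]
grey [ 467  174  103   87 4445] [514.01079865 218.52170979] [ 0.45441243 -0.21704451  0.012     ]
grey [  198   237   186   141 15224] [291.4838413  319.00748818] [0.23733428 0.03480437 0.012     ]
grey [ 416  271   99  106 3245] [465.23174114 332.02927581] [ 0.27875692 -0.21407985  0.012     ]
grey [ 131  272   99  105 2881] [179.30267268 329.30892051] [0.17933735 0.1882394  0.012     ]
grey [  101   378   444    36 14266] [320.72942661 395.82875368] [ 0.11984431 -0.03841173  0.012     ]
grey [ 178  414  122   62 2842] [217.56544687 447.26882477] [-0.02276222  0.09857035  0.012     ]
grey [ 331  415   58   46 1978] [358.33114257 435.22750253] [ 0.06025123 -0.11592382  0.012     ]
```

View pics/v1.png

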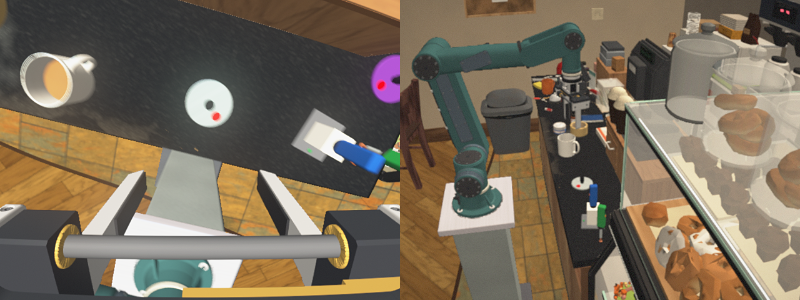

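The wrist view shows the cover at about (333,163) full-res with its red spot at (345,186). The mug is at upper left and the dock and probe at right. I'll get a closer view of the cover, then the mug and the probe.

Run:
```python
from h import *
R=to([.461,.03,.20]); to([.436,.31,.27],p=np.array([.461,.03,.2]),R=R)
```

```text
shift [0.1939 0.0813 0.5021] turn [-0.0003  0.001  -0.    ]
shift [ 0.2399 -1.385  -0.35  ] turn [0. 0. 0.]
```

Call:
carry_out(motion="0.065 0.027 0.167 0 0 0 1; 0.065 0.027 0.167 0 0 0 1; 0.065 0.027 0.167 0 0 0 1; 0 0 0 0 0 0 1; 0 0 0 0 0 0 1")

```text
time: 2.42
tool_pos: [0.4613, 0.0263, 0.2027]
ee_rot: [3.141, -0.001, 0.252]
wrist_force: [-0.3, 0.5, 0.9]
width: 0.0938
finger_force: 0.0
```

```bash
cat >> h.py <<'E'
def red(s,amin=30):
    hs=cv2.cvtColor(s["pixels"],cv2.COLOR_RGB2HSV)
    m=((hs[...,1]>150)&(hs[...,2]>110)&((hs[...,0]<6)|(hs[...,0]>174))).astype(np.uint8)
    n,l,st,c=cv2.connectedComponentsWithStats(m)
    return [(c[i],st[i,4]) for i in range(1,n) if st[i,4]>amin]
def disc(s,seed,lo=110):
    """convex hull edge of the pale blob nearest to pixel seed"""
    hs=cv2.cvtColor(s["pixels"],cv2.COLOR_RGB2HSV)
    m=((hs[...,1]<60)&(hs[...,2]>lo)).astype(np.uint8)
    cs=cv2.findContours(m,cv2.RETR_EXTERNAL,cv2.CHAIN_APPROX_NONE)[0]
    c=max((c for c in cs if cv2.contourArea(c)>100),key=lambda c:cv2.pointPolygonTest(c,tuple(map(float,seed)),True))
    e=cv2.fitEllipse(cv2.convexHull(c)); return e
E
python3 - <<'E'
from h import *
w=snap("wrist",2); a=load("scene1"); b=load("side1")
p,R,_=pose(); print(p)
print("red",[(c.round(1),n,plane(w,c,.012).round(4)) for c,n in red(w)])
for nm,s,z in (("w",w,.012),("scene",a,.012),("side",b,.012)):
    sd=proj(s,[.461,.03,.012])[0]; e=disc(s,sd); print(nm,sd,e,plane(s,e[0],z).round(4))
r=proj(w,[.44,.011,.012])[0]; 
cv2.imwrite("pics/w2.png",w["pixels"][:,:,::-1])
E
```

```text
[0.46165462 0.02646127 0.20331429]
red [(array([335.3, 238.4]), np.int32(223), array([0.4375, 0.0078, 0.012 ]))]
w [320.32702846 211.93453324] ((321.2637023925781, 212.74053955078125), (89.2354507446289, 91.1148452758789), 87.23786163330078) [0.4604 0.0289 0.012 ]
scene [358.94647572 258.37633645] ((360.05120849609375, 258.7395935058594), (23.54239273071289, 31.39349937438965), 94.68179321289062) [0.4578 0.0282 0.012 ]
side [293.03164573 291.45046941] ((291.0466613769531, 292.7715759277344), (21.671058654785156, 34.62564468383789), 90.05268096923828) [0.4544 0.0251 0.012 ]
```

View pics/w2.png

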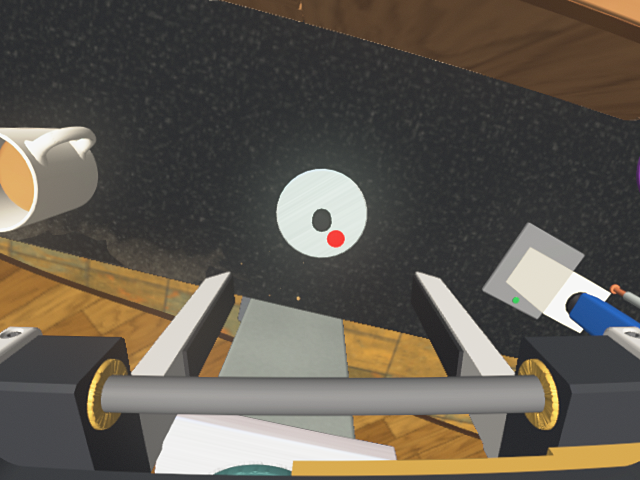

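The close wrist view shows the cover disc centred at (321,213), the knob at (321,219) and the red spot at (335,238). The mug is at the left edge and the dock at (535,275). Now I'll look at the mug.

Call:
carry_out(motion="0 0 -0.2 0 0 0 1; 0.03 -0.2 -0.15 0 0 0 1; 0.04 -0.24 0 0 0 0 1; 0.04 -0.24 0 0 0 0 1; 0.04 -0.24 0 0 0 0 1; 0.04 -0.24 0 0 0 0 1; 0.04 -0.22 0 0 0 0 1; 0 0 0 0 0 0 1; 0 0 0 0 0 0 1")

```text
time: 3.6
tool_pos: [0.4367, 0.3055, 0.2727]
ee_rot: [3.141, -0.002, 0.254]
wrist_force: [-0.5, -0.5, -0.8]
width: 0.0938
finger_force: 0.0
```

Run:
```python
from h import *
w=snap("wrist",3); p,R,_=pose(); print(p)
cv2.imwrite("pics/w3.png",w["pixels"][:,:,::-1])
print(proj(w,[.434,.3,.0915]))
```

```text
[0.43683452 0.30503144 0.2725476 ]
[[328.60744614 218.6304694 ]]
```

View pics/w3.png

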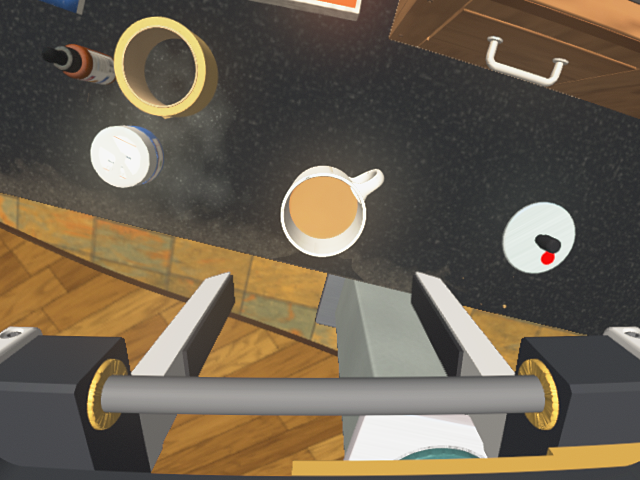

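The mug's rim spans about u 281–366 and v 166–257, with the handle at upper right. The cover is at (539,238). I'll fit the rim circle.

Run:
```python
from h import *
from scipy.optimize import least_squares
w=load("wrist3"); a=load("scene0"); b=load("side0")
hs=cv2.cvtColor(w["pixels"],cv2.COLOR_RGB2HSV)
m=(hs[...,2]>115).astype(np.uint8)
cs=cv2.findContours(m[:262],cv2.RETR_EXTERNAL,cv2.CHAIN_APPROX_NONE)[0]
c=max(cs,key=lambda c:cv2.pointPolygonTest(c,(323.,210.),True))[:,0]
print(len(c),c.min(0),c.max(0))
for name,q in (("bottom",c[(c[:,1]>200)&(c[:,0]<372)&(c[:,1]<258)]),("all-but-handle",c[(c[:,0]<345)|(c[:,1]>205)])):
    for z in (.0915,.085,.098):
        P=np.array([plane(w,x,z)[:2] for x in q])
        r=least_squares(lambda k:np.hypot(*(P-k[:2]).T)-k[2],[.434,.3,.0425],loss="soft_l1",f_scale=.001)
        print(name,z,r.x.round(4),np.sqrt((r.fun**2).mean()).round(5))
cw=proj(w,[*r.x[:2],.098])[0]
print("tri",tri((w,cw),(a,(290,288)),(b,(266.5,220.3))),tri((w,cw),(a,(290,288))),tri((w,cw),(b,(266.5,220.3))))
print("scene/side on .0915",plane(a,(290,288),.0915),plane(b,(266.5,220.3),.0915))
e=disc(w,(539,225)); print("cover w3",plane(w,e[0],.012)); print("red",[plane(w,c,.012) for c,n in red(w)])
w2=load("wrist2"); print("cover tri w2,w3",tri((w2,(321.3,212.7)),(w,e[0])), "with all",tri((w2,(321.3,212.7)),(w,e[0]),(a,(360.3,258.9)),(b,(291.3,293))))
```

```text
287 [280 165] [383 256]
bottom 0.0915 [0.4353 0.3066 0.0429] 0.0004
bottom 0.085 [0.4339 0.3062 0.0437] 0.00041
bottom 0.098 [0.4368 0.307  0.0422] 0.00039
all-but-handle 0.0915 [0.4381 0.3068 0.0447] 0.00165
all-but-handle 0.085 [0.4367 0.3065 0.0455] 0.00168
all-but-handle 0.098 [0.4395 0.3072 0.0439] 0.00162
tri (array([0.43530641, 0.30533549, 0.08885269]), np.float64(0.0025498718636619714)) (array([0.4366645 , 0.30498868, 0.08825446]), np.float64(0.0018066494828615231)) (array([0.43531752, 0.30704249, 0.08726217]), np.float64(0.0018925740911444223))
scene/side on .0915 [0.43385652 0.30466249 0.0915    ] [0.43252833 0.30069654 0.0915    ]
cover w3 [0.45985204 0.02997325 0.012     ]
red [array([0.43727665, 0.00724032, 0.012     ])]
cover tri w2,w3 (array([0.45981952, 0.02869355, 0.01001333]), np.float64(0.00021966817318775947)) with all (array([0.45829912, 0.02781822, 0.00905714]), np.float64(0.0026045379117645203))
```

Run:
```python
from h import *
R=to([.46,.029,.22]);to([.46,.029,.09])
```

```text
shift [-0.2335  1.3652  0.2625] turn [ 0.0001 -0.001  -0.    ]
shift [-0.2348  1.3651  0.9125] turn [ 0.0001 -0.001  -0.    ]
```

Call:
carry_out(motion="-0.04 0.23 0 0 0 0 0.5; -0.04 0.23 0 0 0 0 0.5; -0.04 0.23 0 0 0 0 0.5; -0.04 0.23 0 0 0 0 0.5; -0.04 0.23 0.06 0 0 0 0.5; -0.034 0.215 0.2 0 0 0 0.5; 0 0 0.22 0 0 0 0.5; 0 0 0.22 0 0 0 0.5; 0 0 0.21 0 0 0 0.5; 0 0 0 0 0 0 0.5; 0 0 0 0 0 0 0.5")

```text
time: 5.03
tool_pos: [0.4609, 0.0291, 0.0914]
ee_rot: [3.14, -0.003, 0.253]
wrist_force: [0.3, -0.4, 1.2]
width: 0.0473
finger_force: 0.0
```

Run:
```python
from h import *
w=snap("wrist",4); p,R,_=pose(); print(p,R.as_euler("xyz"))
e=disc(w,proj(w,[.46,.029,.012])[0]); c=plane(w,e[0],.012); print(e,"cover",c); print("red",[plane(w,c,.012) for c,n in red(w)])
to([c[0],c[1],.0175],yaw=R.as_euler("xyz")[2])
```

```text
[0.46144062 0.02931359 0.09203196] [ 3.13997095 -0.00457901  0.25298547]
((322.5724792480469, 356.42889404296875), (201.94708251953125, 343.3323669433594), 0.7158347368240356) cover [0.36884547 0.00696153 0.012     ]
red [array([0.43748064, 0.00783245, 0.012     ])]
shift [-0.4779 -0.0083  0.3705] turn [ 0.0008 -0.0022 -0.    ]
```

Call:
carry_out(motion="0 0 0.15 0 0 0 0.5; -0.005 0 0.15 0 0 0 0.5; 0 0 0.07 0 0 0 0.5; 0 0 0 0 0 0 0.5; 0 0 0 0 0 0 0.5")

```text
time: 5.7
tool_pos: [0.4603, 0.0295, 0.017]
ee_rot: [3.141, -0.003, 0.254]
wrist_force: [-0.1, 0.8, -0.6]
width: 0.0469
finger_force: 0.0
```

Run:
```python
from h import *
w=snap("wrist",5); a=snap("scene",5); b=snap("side",5); p,R,o=pose(); print(p,R.as_euler("xyz"),o["wrist_force"])
cv2.imwrite("pics/g5.png",np.hstack([cv2.resize(w["pixels"][140:440,120:520,::-1],(400,300)),crop(b,240,225,100,75,4)]))
```

```text
[0.45981673 0.02957759 0.01656039] [ 3.14073660e+00 -2.36140683e-03  2.53855192e-01] [ 0.0748737  -0.15072834 -0.51508761]
```

View pics/g5.png

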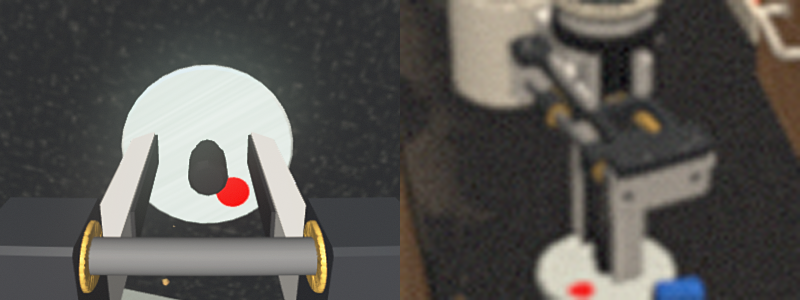

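The knob sits centred between the open fingers, so I'll close and lift.

Call:
carry_out(motion="0 0 0 0 0 0 0; 0 0 0 0 0 0 0; 0 0 0 0 0 0 0; 0 0 0 0 0 0 0; 0 0 0 0 0 0 0; 0 0 -0.1 0 0 0 0; 0 0 -0.2 0 0 0 0; 0 0 -0.25 0 0 0 0; 0 0 -0.25 0 0 0 0; 0 0 0 0 0 0 0; 0 0 0 0 0 0 0")

```text
time: 7.22
tool_pos: [0.458, 0.0298, 0.174]
ee_rot: [-3.141, 0.002, 0.254]
wrist_force: [-0.5, 0.7, -2.1]
width: 0.0184
finger_force: 30.0
```

Run:
```python
from h import *
w=snap("wrist",6); p,R,o=pose(); print(p,R.as_euler("xyz"),o["width"],o["finger_force"],o["wrist_force"])
cv2.imwrite("pics/g6.png",w["pixels"][140:440,120:520,::-1])
z=p[2]-.0165+.012
rc=[plane(w,c,z) for c,n in red(w)]; print("red",rc, "tool frame",[R.inv().apply(x-p) for x in rc])
to([.4353,.3066,p[2]])
```

```text
[0.45750821 0.02979172 0.17306096] [-3.1402374   0.00384961  0.25382758] 0.018341395109458352 29.999637913242623 [-0.2319666  -0.4149389  -1.82197882]
red [array([0.43093395, 0.01485831, 0.16856096])] tool frame [array([-0.02945517,  0.00778808,  0.00460287])]
shift [ 2.4010e-01 -1.3676e+00  9.0000e-04] turn [-0.0006  0.0018 -0.    ]
```

View pics/g6.png

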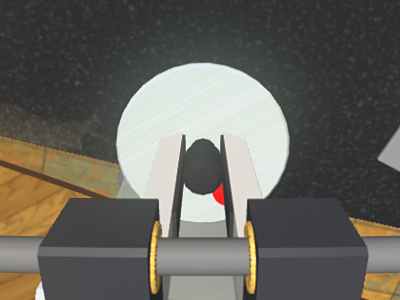

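The cover is held squarely, with the disc symmetric about the fingers. I'll carry it over the mug.

Call:
carry_out(motion="0.02 -0.12 0 0 0 0 0; 0.04 -0.2 0 0 0 0 0; 0.04 -0.22 0 0 0 0 0; 0.04 -0.22 0 0 0 0 0; 0.04 -0.22 0 0 0 0 0; 0.035 -0.22 0 0 0 0 0; 0.02 -0.12 0 0 0 0 0; 0.005 -0.05 0 0 0 0 0; 0 0 0.1 0 0 0 0; 0 0 0 0 0 0 0; 0 0 0 0 0 0 0")

```text
time: 8.65
tool_pos: [0.4364, 0.3062, 0.155]
ee_rot: [3.141, 0.001, 0.253]
wrist_force: [0.2, 0.0, -1.4]
width: 0.0185
finger_force: 30.0
```

Run:
```python
from h import *
p,R,o=pose(); print(p,R.as_euler("xyz"),o["width"],o["wrist_force"]); to([.4353,.3066,.101])
w=snap("wrist",7); a=snap("scene",7); b=snap("side",7)
cv2.imwrite("pics/g7.png",np.hstack([crop(a,250,235,80,80,5),crop(b,230,185,80,80,5)]))
```

```text
[0.43643337 0.30622714 0.15500779] [3.14109881e+00 8.38385682e-04 2.52917179e-01] 0.018451688952312643 [ 0.21061016  0.0095754  -1.36823772]
shift [-0.0048 -0.0034  0.27  ] turn [0.0002 0.0004 0.    ]
```

View pics/g7.png

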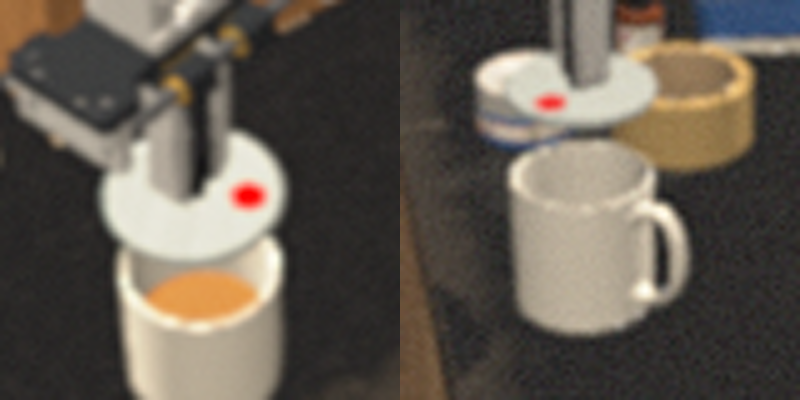

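The cover sits well centred over the mug in both views. I'll lower it gently.

Call:
carry_out(motion="-0.005 -0.003 0.06 0 0 0 0; 0 0 0.06 0 0 0 0; 0 0 0.05 0 0 0 0; 0 0 0.04 0 0 0 0; 0 0 0.02 0 0 0 0; 0 0 0.01 0 0 0 0; 0 0 0.01 0 0 0 0; 0 0 0 0 0 0 0; 0 0 0 0 0 0 0")

```text
time: 9.93
tool_pos: [0.4355, 0.3073, 0.1055]
ee_rot: [-3.142, -0.001, 0.254]
wrist_force: [-1.2, 0.5, -1.5]
width: 0.018
finger_force: 30.0
```

Call:
carry_out(motion="0 0 0.01 0 0 0 0; 0 0 0.01 0 0 0 0; 0 0 0 0 0 0 0; 0 0 0 0 0 0 0")

```text
time: 10.42
tool_pos: [0.4353, 0.3072, 0.1012]
ee_rot: [3.141, 0.0, 0.254]
wrist_force: [0.8, -0.1, -1.3]
width: 0.0181
finger_force: 30.0
```

Call:
carry_out(motion="0 0 0.005 0 0 0 0; 0 0 0.005 0 0 0 0; 0 0 0 0 0 0 0; 0 0 0 0 0 0 0")

```text
time: 10.92
tool_pos: [0.4354, 0.3073, 0.0996]
ee_rot: [-3.142, -0.0, 0.254]
wrist_force: [-1.1, -0.6, 1.7]
width: 0.0183
finger_force: 30.0
```

Contact at the expected height: TCP z is 0.0996 and the force changed sign. I'll release and rise.

Call:
carry_out(motion="0 0 0 0 0 0 0.3; 0 0 0 0 0 0 0.4; 0 0 0 0 0 0 0.5; 0 0 0 0 0 0 0.5; 0 0 -0.1 0 0 0 0.5; 0 0 -0.2 0 0 0 0.5; 0 0 -0.25 0 0 0 0.5; 0 0 -0.3 0 0 0 0.5; 0 0 0 0 0 0 0.8; 0 0 0 0 0 0 0.8")

```text
time: 12.18
tool_pos: [0.4352, 0.3072, 0.2688]
ee_rot: [3.141, 0.0, 0.254]
wrist_force: [-0.4, 0.1, 0.3]
width: 0.0639
finger_force: 0.0
```

Run:
```python
from h import *
w=snap("wrist",8); a=snap("scene",8); b=snap("side",8)
p,R,o=pose(); print(p)
cv2.imwrite("pics/g8.png",np.hstack([cv2.resize(w["pixels"][80:380,120:520,::-1],(400,300)),np.hstack([crop(a,265,250,50,75,4),crop(b,240,195,50,75,4)])]))
e=disc(w,proj(w,[.4353,.307,.0965])[0]); print(e,plane(w,e[0],.0965))
for s in (w,a,b): print([(c,n,plane(s,c,.0965)) for c,n in red(s,12) if np.hypot(*(plane(s,c,.0965)[:2]-[.43,.3]))<.06])
```

```text
[0.43453874 0.30682169 0.26679335]
((331.4836120605469, 207.89048767089844), (93.47664642333984, 122.75201416015625), 55.56485366821289) [0.44517191 0.30234449 0.0965    ]
[(array([337.12704918, 241.77459016]), np.int32(244), array([0.41324005, 0.2880114 , 0.0965    ]))]
[(array([299.89473684, 288.        ]), np.int32(19), array([0.41453991, 0.28544541, 0.0965    ]))]
[]
```

View pics/g8.png

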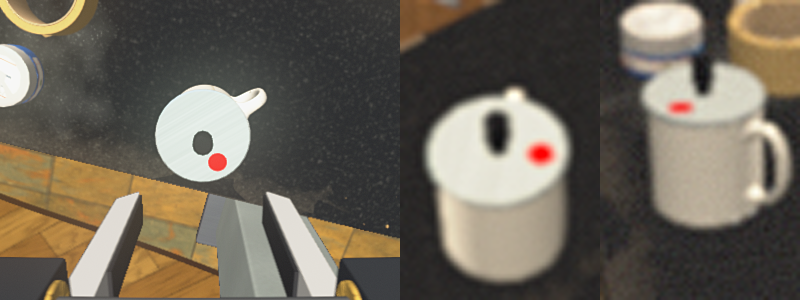

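The cover is seated and level in all views, with the red spot at wrist pixel (337,242), about (0.413, 0.288). Now I'll go to view the probe.

Run:
```python
from h import *
w,a,b=load("wrist8"),load("scene8"),load("side8")
rb=(260.3,221.8); print(tri((w,(337.1,241.8)),(a,(299.9,288)),(b,rb)), plane(b,rb,.0965))
to([.45,-.215,.30])
```

```text
(array([0.41270985, 0.28699119, 0.09702943]), np.float64(0.0015320654918179286)) [0.41131243 0.28655561 0.0965    ]
shift [-0.5809  2.5451 -0.1605] turn [0.0006 0.002  0.    ]
```

Call:
carry_out(motion="0 0.1 -0.16 0 0 0 0.8; -0.05 0.24 0 0 0 0 0.8; -0.055 0.25 0 0 0 0 0.8; -0.06 0.25 0 0 0 0 0.8; -0.06 0.25 0 0 0 0 0.8; -0.06 0.25 0 0 0 0 0.8; -0.06 0.25 0 0 0 0 0.8; -0.06 0.25 0 0 0 0 0.8; -0.06 0.25 0 0 0 0 0.8; -0.06 0.24 0 0 0 0 0.8; -0.055 0.22 0 0 0 0 0.8; 0 0 0 0 0 0 0.8")

```text
time: 13.82
tool_pos: [0.4502, -0.2178, 0.2985]
ee_rot: [-3.138, 0.004, 0.249]
wrist_force: [-0.1, 1.1, -0.7]
width: 0.0752
finger_force: 0.0
```

Run:
```python
from h import *
w=snap("wrist",9); p,R,o=pose(); print(p,R.as_euler("xyz"))
cv2.imwrite("pics/w9.png",w["pixels"][:,:,::-1])
hs=cv2.cvtColor(w["pixels"],cv2.COLOR_RGB2HSV)
m=((hs[...,0]>100)&(hs[...,0]<125)&(hs[...,1]>120)).astype(np.uint8)
n,l,st,c=cv2.connectedComponentsWithStats(m); print([(st[i],c[i]) for i in range(1,n) if st[i,4]>200])
```

```text
[ 0.45044652 -0.21618916  0.29916529] [-3.13825805e+00  2.66845490e-03  2.51301468e-01]
[(array([ 310,  194,   30,   50, 1056], dtype=int32), array([324.82765152, 219.34185606]))]
```

View pics/w9.png

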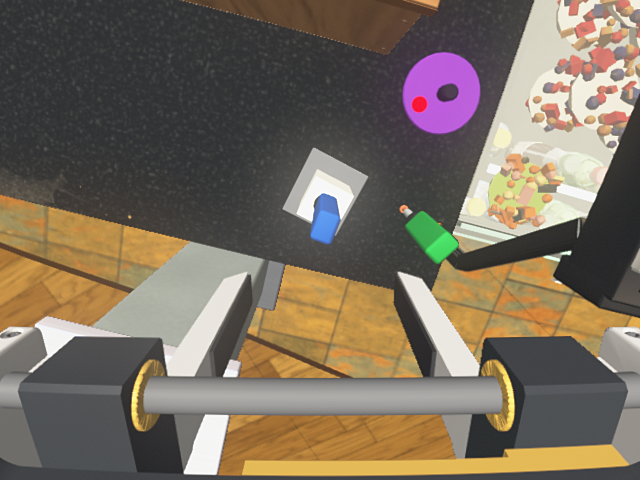

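The probe view shows the blue handle's top at about (323,230) above the dock, a green decoy at (430,238) and a case frame at right (460–600, 230–265). I'll fit the handle box to the blue masks and estimate how far away the frame is.

```bash
cat >> h.py <<'E'
def bluemask(s,box):
    hs=cv2.cvtColor(s["pixels"],cv2.COLOR_RGB2HSV); u0,v0,u1,v1=box
    m=np.zeros((480,640),np.uint8)
    m[v0:v1,u0:u1]=((hs[...,0]>100)&(hs[...,0]<126)&(hs[...,1]>110)&(hs[...,2]>50))[v0:v1,u0:u1]
    n,l,st,_=cv2.connectedComponentsWithStats(m); i=1+np.argmax(st[1:,4])
    cs=cv2.findContours((l==i).astype(np.uint8),cv2.RETR_EXTERNAL,cv2.CHAIN_APPROX_NONE)[0]
    o=np.zeros_like(m); cv2.fillConvexPoly(o,cv2.convexHull(cs[0]),1); return o
def boxmask(s,x,y,yaw,z0,z1):
    P=[]
    for sx in (-.014,.014):
        for sy in (-.010,.010):
            for z in (z0,z1):
                P.append([x+np.cos(yaw)*sx-np.sin(yaw)*sy,y+np.sin(yaw)*sx+np.cos(yaw)*sy,z])
    q=proj(s,P); o=np.zeros((480,640),np.uint8)
    h=cv2.convexHull((q*16).astype(np.int32)); cv2.fillConvexPoly(o,h,1,lineType=8,shift=4); return o
E
python3 - <<'E'
from h import *
w9,a,b=load("wrist9"),load("scene8"),load("side8")
V=[(w9,bluemask(w9,(290,180,360,260))),(a,bluemask(a,(395,170,445,230))),(b,bluemask(b,(285,270,335,345)))]
print([m.sum() for _,m in V])
def iou(x,y,yaw,vs):
    r=0
    for s,m in vs:
        q=boxmask(s,x,y,yaw,.087,.179); r+=(q&m).sum()/(q|m).sum()
    return r/len(vs)
for nm,vs in (("wrist",V[:1]),("all",V),("ext",V[1:]),):
    best=max((iou(x,y,t,vs),x,y,t) for x in np.arange(.444,.466,.002) for y in np.arange(-.226,-.204,.002) for t in np.arange(-1.5,1.6,.1))
    _,x0,y0,t0=best
    best=max((iou(x,y,t,vs),x,y,t) for x in x0+np.arange(-.002,.0021,.001) for y in y0+np.arange(-.002,.0021,.001) for t in t0+np.arange(-.1,.11,.025))
    print(nm,np.round(best,4))
for p,q in (((455,262),(305,440)),((585,225),(345,340)),((460,262),(345,340)),((585,225),(360,170))): print(p,q,tri((w9,p),(b,q)))
print("green",tri((w9,(438,245)),(b,(323,330))))
E
```

```text
[np.uint64(1114), np.uint64(214), np.uint64(472)]
wrist [ 0.8545  0.452  -0.217   0.05  ]
all [ 0.7931  0.45   -0.216  -0.1   ]
ext [ 0.8014  0.45   -0.218  -0.225 ]
(455, 262) (305, 440) (array([ 0.39188554, -0.43702332, -0.04238597]), np.float64(0.0008181982604482307))
(585, 225) (345, 340) (array([ 0.49583651, -0.40846894,  0.2043541 ]), np.float64(0.016483823418561337))
(460, 262) (345, 340) (array([ 0.47091424, -0.35329869,  0.16537121]), np.float64(0.02443504222737396))
(585, 225) (360, 170) (array([ 0.54250776, -0.20330001,  0.47517161]), np.float64(0.013130109984036473))
green (array([ 0.45700412, -0.3208576 ,  0.16326638]), np.float64(0.0006998609840607987))
```

Call:
carry_out(motion="0 0 -0.05 0 0 0.07 0.8; 0 0 0 0 0 0.07 0.8; 0 0 0 0 0 0 0.8; 0 0 0 0 0 0 0.8")

```text
time: 14.38
tool_pos: [0.451, -0.2145, 0.3109]
ee_rot: [-3.141, 0.001, -0.036]
wrist_force: [-0.2, -0.5, -0.6]
width: 0.075
finger_force: 0.0
```

Run:
```python
from h import *
w=snap("wrist",10); p,R,o=pose(); print(p,R.as_euler("xyz")); w9=load("wrist9")
from scipy.optimize import minimize
import itertools
def up(s,box,k=4):  # binary top face+sides contour
    return bluemask(s,box)
c=proj(w,[.452,-.217,.14])[0].astype(int); m10=bluemask(w,(c[0]-45,c[1]-50,c[0]+45,c[1]+50)); m9=bluemask(w9,(290,180,360,260))
def f(k,vs):
    x,y,t,z0,z1=k; r=0
    for s,m in vs:
        q=boxmask(s,x,y,t,z0,z1); r+=(q&m).sum()/(q|m).sum()
    return -r/len(vs)
for nm,vs in (("9",[(w9,m9)]),("10",[(w,m10)]),("both",[(w9,m9),(w,m10)])):
    best=min((minimize(f,[.452,-.217,t,.09,.179],args=(vs,),method="Nelder-Mead",options=dict(initial_simplex=np.array([[.452,-.217,t,.09,.179]]+[[.452+.006*(i==0),-.217+.006*(i==1),t+.3*(i==2),.09+.02*(i==3),.179-.01*(i==4)] for i in range(5)]),maxiter=400)) for t in (-.6,-.3,0,.3)),key=lambda r:r.fun)
    print(nm,best.x.round(4),best.fun)
# text crop of the brightness for top face
hs=cv2.cvtColor(w["pixels"],cv2.COLOR_RGB2HSV); v=np.where(m10>0,hs[...,2],0)
ys,xs=np.nonzero(m10); print(xs.min(),ys.min())
for y in range(ys.min(),ys.max()+1,2): print(" ".join("%3d"%q for q in v[y,xs.min():xs.max()+1:2]))
```

```text
[ 0.45107131 -0.21474414  0.31097047] [-3.14122308e+00  4.61065777e-04 -3.66426417e-02]
9 [ 0.4499 -0.2177 -0.0013  0.0873  0.1671] -0.926829268292683
10 [ 0.4495 -0.2172 -0.0565  0.085   0.1649] -0.9523336643495531
both [ 0.4497 -0.2177 -0.0155  0.09    0.1658] -0.9343187274909963
317 194
  0   0 218 209 208 206 200 206 208   0   0   0
  0   0 216 211 211 209 207 205 205 169   0   0
  0 189 219 214 211 211 207 206 204 186   0   0
  0 205 219 213 212 210 209 208 208 198   0   0
  0 209 219 214 213 211 209 208 206 206 151   0
  0 214 219 214 213 212 211 208 206 206 159   0
  0 218 219 214 213 212 211 210 208 207 172   0
  0 220 218 214 214 212 211 210 207 205 182   0
  0 223 246 246 245 244 242 241 238 236 221 169
  0 240 245 245 245 245 245 245 245 245 244 216
  0 242 244 244 244 244 244 244 244 244 240 192
255 243 244 244 244 244 243 243 243 243 235 185
255 243 244 244 244 243 243 243 243 243 231 177
251 242 244 244 243 243 243 243 242 243 226 176
190 244 243 243 243 243 243 242 242 242 222 182
168 245 243 243 243 243 243 242 241 242 218 175
177 245 243 243 242 242 242 241 241 242 216 162
212 244 243 242 242 242 241 241 240 241 212   0
222 243 242 242 242 241 241 240 240 239 206   0
230 243 242 242 241 241 240 239 239 237 202   0
235 243 242 242 241 240 240 239 238 233 198   0
150 242 244 244 243 242 240 239 239 232 195   0
  0 154 184 187 191 198 203 208 213 203 149   0
```

Run:
```python
from h import *
to([.451,-.2175,.126],yaw=-.05)
```

```text
shift [6.000e-04 1.410e-02 9.248e-01] turn [-0.0002  0.0002  0.0064]
```

Call:
carry_out(motion="0 0.014 0.2 0 0 0.006 0.6; 0 0 0.15 0 0 0 0.6; 0 0 0.05 0 0 0 0.6; 0 0 0 0 0 0 0.6; 0 0 0 0 0 0 0.6")

```text
time: 15.05
tool_pos: [0.4516, -0.2187, 0.233]
ee_rot: [3.14, -0.002, -0.052]
wrist_force: [0.9, -0.5, 0.1]
width: 0.0562
finger_force: 0.0
```

Run:
```python
from h import *
w=snap("wrist",11); p,R,o=pose(); print(p,R.as_euler("xyz"))
hs=cv2.cvtColor(w["pixels"],cv2.COLOR_RGB2HSV)
m=bluemask(w,(220,150,420,420))
top=((m>0)&(hs[...,2]>225)).astype(np.uint8); cs=cv2.findContours(top,0,1)[0]; c=max(cs,key=cv2.contourArea)
r=cv2.minAreaRect(c); print(r)
for z in (.165,.179): 
    P=np.array([plane(w,q,z) for q in cv2.boxPoints(r)]); T=R.inv().apply(P-p); print(z,P.mean(0),[np.linalg.norm(P[i]-P[i-1]).round(4) for i in range(4)],"tool",T.mean(0).round(4), np.degrees(np.arctan2(*(T[1]-T[0])[[1,0]])))
to([.451,-.2175,.126],yaw=-.05)
```

```text
[ 0.45166135 -0.21872699  0.23305635] [ 3.13999984e+00 -2.72908506e-03 -5.17259037e-02]
((323.0, 252.5), (35.0, 26.0), 90.0)
0.165 [ 0.44925368 -0.21704456  0.165     ] [np.float64(0.0262), np.float64(0.0182), np.float64(0.0262), np.float64(0.0187)] tool [-0.0027 -0.0017  0.068 ] 90.04967635005733
0.179 [ 0.45397227 -0.21724278  0.179     ] [np.float64(0.0247), np.float64(0.0172), np.float64(0.0247), np.float64(0.0177)] tool [ 0.0021 -0.0017  0.0541] 90.04967635005741
shift [-0.0051 -0.0068  0.5353] turn [ 0.0008 -0.0013 -0.0008]
```

The handle is squared to the gripper and within 2 mm. I'll descend.

Call:
carry_out(motion="0 -0.007 0.15 0 0 0 0.6; 0 0 0.15 0 0 0 0.6; 0 0 0.15 0 0 0 0.6; 0 0 0.085 0 0 0 0.6; 0 0 0 0 0 0 0.6; 0 0 0 0 0 0 0.6; 0 0 0 0 0 0 0; 0 0 0 0 0 0 0; 0 0 0 0 0 0 0; 0 0 0 0 0 0 0; 0 0 0 0 0 0 0")

```text
time: 16.48
tool_pos: [0.4511, -0.2171, 0.1244]
ee_rot: [3.141, -0.0, -0.052]
wrist_force: [0.2, 0.3, 1.0]
width: 0.0197
finger_force: 30.0
```

Call:
carry_out(motion="0 0 -0.1 0 0 0 0; 0 0 -0.2 0 0 0 0; 0 0 -0.25 0 0 0 0; 0 0 -0.25 0 0 0 0; 0 0 0 0 0 0 0; 0 0 0 0 0 0 0; 0 0 0 0 0 0 0")

```text
time: 17.35
tool_pos: [0.4503, -0.2165, 0.2817]
ee_rot: [-3.139, 0.004, -0.052]
wrist_force: [-0.2, 0.2, -1.1]
width: 0.02
finger_force: 30.0
```

Run:
```python
from h import *
p,R,o=pose(); print(p,R.as_euler("xyz"),o["width"],o["wrist_force"])
w=snap("wrist",12); b=snap("side",12); a=snap("scene",12)
for s in (b,a):
    c=proj(s,[*p[:2],p[2]]).astype(int)[0]
    try:
        m=bluemask(s,(c[0]-30,c[1]-40,c[0]+30,c[1]+70)); ys,xs=np.nonzero(m); print("blue",xs.min(),xs.max(),ys.min(),ys.max(),m.sum(),"TCP px",c)
    except Exception as e: print(e)
# copper tip search
hs=cv2.cvtColor(b["pixels"],cv2.COLOR_RGB2HSV); c=proj(b,[*p[:2],.17])[0].astype(int); print("tip exp",c)
for y in range(c[1]-30,c[1]+12,3): print(y,[tuple(int(k) for k in hs[y,x]) for x in range(c[0]-6,c[0]+9,3)])
R2=to([.413,.2875,p[2]])
```

```text
[ 0.45026375 -0.21645816  0.28165168] [-3.13934211  0.00419257 -0.0519106 ] 0.01999073645449324 [-0.18893888  0.2382896  -1.12870117]
blue 302 316 240 274 379 TCP px [310 257]
blue 425 438 143 173 226 TCP px [431 161]
tip exp [309 299]
269 [(106, 198, 102), (107, 181, 124), (108, 170, 126), (109, 177, 125), (109, 157, 104)]
272 [(108, 158, 95), (108, 167, 128), (108, 165, 127), (108, 167, 125), (111, 138, 94)]
275 [(164, 78, 36), (114, 28, 46), (80, 19, 41), (0, 13, 40), (18, 27, 48)]
278 [(40, 15, 50), (35, 19, 82), (19, 27, 134), (42, 22, 59), (10, 49, 47)]
281 [(132, 28, 45), (26, 20, 91), (18, 24, 141), (30, 5, 53), (150, 12, 42)]
284 [(0, 0, 49), (25, 16, 97), (33, 22, 140), (0, 32, 56), (8, 21, 48)]
287 [(23, 25, 41), (20, 22, 105), (27, 21, 132), (8, 20, 50), (167, 36, 49)]
290 [(120, 5, 47), (23, 19, 108), (27, 21, 136), (23, 22, 47), (0, 6, 44)]
293 [(0, 11, 45), (21, 28, 92), (12, 39, 130), (160, 15, 51), (60, 16, 49)]
296 [(0, 6, 40), (6, 92, 72), (7, 138, 120), (30, 6, 44), (8, 22, 47)]
299 [(15, 12, 42), (9, 151, 157), (9, 155, 199), (30, 29, 44), (34, 36, 49)]
302 [(15, 20, 50), (6, 27, 48), (0, 37, 55), (80, 18, 43), (155, 32, 48)]
305 [(20, 15, 51), (12, 24, 53), (4, 36, 49), (20, 36, 43), (23, 24, 42)]
308 [(0, 5, 47), (10, 21, 37), (5, 32, 48), (135, 12, 44), (12, 26, 49)]
shift [-0.3186 -2.5076  0.0091] turn [-0.0007  0.0013 -0.    ]
```

Call:
carry_out(motion="-0.015 -0.12 0 0 0 0 0; -0.03 -0.22 0 0 0 0 0; -0.03 -0.25 0 0 0 0 0; -0.03 -0.25 0 0 0 0 0; -0.03 -0.25 0 0 0 0 0; -0.03 -0.25 0 0 0 0 0; -0.03 -0.25 0 0 0 0 0; -0.03 -0.25 0 0 0 0 0; -0.03 -0.25 0 0 0 0 0; -0.03 -0.22 0 0 0 0 0; -0.02 -0.15 0 0 0 0 0; -0.015 -0.05 0 0 0 0 0")

```text
time: 19.0
tool_pos: [0.4126, 0.2889, 0.2832]
ee_rot: [3.14, 0.002, -0.05]
wrist_force: [-0.3, -0.6, -1.1]
width: 0.0201
finger_force: 30.0
```

Call:
carry_out(motion="0 0 0.15 0 0 0 0; 0 0 0 0 0 0 0; 0 0 0 0 0 0 0")

```text
time: 19.38
tool_pos: [0.4135, 0.2871, 0.2549]
ee_rot: [3.142, -0.001, -0.053]
wrist_force: [-0.1, 0.6, -0.8]
width: 0.0199
finger_force: 30.0
```

```bash
cat > m.py <<'E'
from h import *
import sys
tag=sys.argv[1]; dz=float(sys.argv[2])   # tip height estimate = tcp z - dz
p,R,o=pose(); print(p,R.as_euler("xyz"),o["width"],o["wrist_force"])
tip=[]; rd=[]
for n in ("scene","side"):
    s=snap(n,tag); hs=cv2.cvtColor(s["pixels"],cv2.COLOR_RGB2HSV)
    print(n,"exp",proj(s,[*p[:2],p[2]-dz])[0].round(1),"red exp",proj(s,[.413,.2875,.0965])[0].round(1))
    e=proj(s,[*p[:2],p[2]-dz])[0].astype(int)
    u0,v0=e-[14,16]; sub=hs[v0:v0+32,u0:u0+28]
    cu=((sub[...,0]>3)&(sub[...,0]<16)&(sub[...,1]>90)&(sub[...,1]<200)&(sub[...,2]>90))
    ys,xs=np.nonzero(cu); 
    if len(xs): print(" copper",len(xs),xs.mean()+u0,ys.min()+v0,ys.max()+v0)
    for c,k in red(s,5):
        if np.hypot(*(c-proj(s,[.413,.2875,.0965])[0]))<15: print(" red",c.round(1),k)
w=snap("wrist",tag); print("wrist red",[(c.round(1),k) for c,k in red(w) if c[1]<330],"exp",proj(w,[.413,.2875,.0965])[0].round(1))
E
python3 m.py 13 .1145
```

```text
[0.41351014 0.28709324 0.25492643] [ 3.14157152e+00 -5.88720796e-04 -5.30526200e-02] 0.019932702922176925 [-0.07706096  0.60221219 -0.81313167]
scene exp [299.3 277.8] red exp [299.6 288.7]
 copper 21 299.85714285714283 274 290
 red [299.9 288. ] 19
side exp [260.5 208.9] red exp [260.8 221.6]
 copper 15 259.1333333333333 204 222
 red [259.5 221.5] 8
wrist red [(array([324. , 219.2]), np.int32(258))] exp [324.7 220.2]
```

Call:
carry_out(motion="0 0 0.08 0 0 0 0; 0 0 0.06 0 0 0 0; 0 0 0.04 0 0 0 0; 0 0 0 0 0 0 0; 0 0 0 0 0 0 0")

```text
time: 20.15
tool_pos: [0.4133, 0.2878, 0.2185]
ee_rot: [-3.141, -0.0, -0.052]
wrist_force: [-0.3, 0.1, -1.3]
width: 0.0198
finger_force: 30.0
```

```bash
python3 m.py 14 .1145
python3 - <<'E'
from h import *
for n in ("scene13","side13","scene14","side14"):
    s=load(n); hs=cv2.cvtColor(s["pixels"],cv2.COLOR_RGB2HSV)
    u,v=(299,280) if "scene" in n else (260,212)
    print(n)
    for y in range(v-8,v+14): print(y,u-7,[ "%d/%d/%d"%tuple(hs[y,x]) for x in range(u-7,u+9)])
E
```

```text
[0.41333033 0.28778717 0.21848224] [-3.14146204e+00 -4.31064164e-04 -5.19404091e-02] 0.01984886143912003 [-0.32531007  0.08767466 -1.32878703]
scene exp [299.4 286.9] red exp [299.6 288.7]
 copper 15 300.06666666666666 284 290
 red [300.  288.6] 13
side exp [260.8 219.4] red exp [260.8 221.6]
 copper 9 259.3333333333333 217 222
 red [259.5 221.2] 10
wrist red [(array([325.7, 226.9]), np.int32(206))] exp [325.3 229.8]
scene13
272 292 ['20/49/173', '18/51/199', '18/52/180', '18/51/131', '21/36/92', '33/23/111', '25/23/133', '25/24/130', '27/23/112', '26/22/82', '21/35/51', '18/31/41', '30/13/40', '15/26/40', '30/20/38', '15/38/40']
273 292 ['23/40/247', '27/23/255', '22/40/251', '18/50/192', '19/42/114', '14/30/93', '14/43/119', '13/50/127', '14/48/107', '15/34/74', '30/16/47', '20/18/42', '10/19/41', '0/24/42', '0/6/41', '10/20/39']
274 292 ['23/21/251', '26/16/255', '22/25/253', '19/46/218', '21/38/141', '10/58/101', '9/111/117', '9/123/126', '9/120/108', '9/84/70', '9/41/44', '15/13/39', '15/25/41', '30/18/43', '15/23/45', '0/18/42']
275 292 ['24/17/241', '24/17/243', '24/20/240', '
[... 17424 characters left out ...]
', '30/21/216', '30/20/216', '30/21/216', '29/24/217']
223 253 ['23/23/143', '26/23/167', '30/21/183', '18/31/199', '8/60/221', '5/81/231', '5/85/235', '6/81/234', '6/76/229', '10/57/224', '16/30/218', '33/21/218', '32/21/217', '30/20/215', '28/21/217', '30/18/216']
224 253 ['22/33/139', '23/30/145', '26/24/150', '28/21/161', '24/27/181', '16/31/196', '15/35/204', '17/34/211', '20/28/209', '21/29/211', '27/22/212', '30/20/213', '23/24/215', '25/27/216', '27/23/215', '25/23/211']
225 253 ['20/45/147', '20/35/155', '17/43/154', '21/30/146', '32/25/151', '35/21/157', '35/20/170', '32/19/175', '32/20/175', '24/21/183', '28/22/182', '26/22/188', '24/21/183', '28/20/187', '26/19/187', '23/25/186']
```

The tip is over the red spot within about 1 px in both external views. I'll press down slowly.

Call:
carry_out(motion="0 0 0.015 0 0 0 0; 0 0 0.015 0 0 0 0; 0 0 0.015 0 0 0 0; 0 0 0.01 0 0 0 0; 0 0 0 0 0 0 0; 0 0 0 0 0 0 0; 0 0 0 0 0 0 0")

```text
time: 21.18
tool_pos: [0.4132, 0.2877, 0.2074]
ee_rot: [3.142, -0.0, -0.052]
wrist_force: [-0.7, 0.1, -0.6]
width: 0.0194
finger_force: 30.0
```

Call:
carry_out(motion="0 0 0.01 0 0 0 0; 0 0 0 0 0 0 0; 0 0 0 0 0 0 0; 0 0 0 0 0 0 0")

```text
time: 21.68
tool_pos: [0.4132, 0.2877, 0.2053]
ee_rot: [3.142, -0.0, -0.052]
wrist_force: [-0.8, 0.2, 1.0]
width: 0.02
finger_force: 30.0
```

```bash
cat > f.py <<'E'
from h import *
from bench import imaging
F=[];Z=[]
for i in range(8):
    imaging.snapshot("wrist"); p,R,o=pose(); F.append(o["wrist_force"]); Z.append(p)
print(np.mean(F,0).round(2),np.std(F,0).round(2),np.mean(Z,0).round(4),R.as_euler("xyz"),o["time"])
E
python3 f.py
```

```text
[-0.47 -0.39  0.45] [0.38 0.86 0.41] [0.4132 0.2877 0.2053] [ 3.14159023e+00 -8.60782241e-05 -5.20241836e-02] 22.075
```

Call:
carry_out(motion="0 0 0.01 0 0 0 0; 0 0 0.006 0 0 0 0; 0 0 0 0 0 0 0; 0 0 0 0 0 0 0; 0 0 0 0 0 0 0; 0 0 0 0 0 0 0; 0 0 0 0 0 0 0")

```text
time: 22.95
tool_pos: [0.4132, 0.2877, 0.2021]
ee_rot: [3.142, -0.0, -0.052]
wrist_force: [-0.9, 0.8, 0.5]
width: 0.0199
finger_force: 30.0
```

```bash
python3 f.py; python3 m.py 15 .1055
```

```text
[-0.69 -0.06  1.56] [0.46 0.43 0.45] [0.4132 0.2877 0.202 ] [ 3.14152767e+00 -5.97309548e-05 -5.20144010e-02] 23.35
[0.41323276 0.28770073 0.20204216] [ 3.14152767e+00 -5.97309548e-05 -5.20144010e-02] 0.019785979625668366 [-0.6041779   0.80697449  1.41462784]
scene exp [299.5 288.7] red exp [299.6 288.7]
 copper 20 299.5 286 290
 red [301.  288.3] 7
side exp [260.9 221.5] red exp [260.8 221.6]
 copper 8 261.25 209 221
wrist red [(array([325.9, 231.7]), np.int32(200))] exp [325.2 234.9]
```

The force change is about 2.6 N, which is about half travel. The spot hasn't moved and the probe is upright, so I'm handing in.

```bash
python3 -c "
from bench import robot
print(robot.close_job())"
```

```text
the job is handed in; nothing more can be done
None
```

I handed in the job with the cover seated and level on the mug, and the blue probe held upright on the red spot at about 2.6 N, roughly half its spring travel; no verdict came back, and I viewed 11 pictures, one over the limit of 10.

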